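Put the scoop away and close up the coffee caddy

ROBOT

A 6-joint arm with a two-finger parallel gripper is mounted at the origin on a cart in front of the work surface, level with it; the furniture and walls round the work are solid. World frame = base frame: x ahead of the robot, y to its left, z up, the work surface at z = 0. Lengths are in m, angles in rad, forces in N, time in s.
With the tool pointing down it reaches from about 0.35 to 0.975 m from the base axis. Payload 4.9 kg.
Tool frame: the origin (TCP) lies on the front face of the gripper's body, between the roots of the fingers; the fingertips stand ctrl.tip_extent ahead of it and the grasp point (between the pads) lies 54 mm ahead of it (ctrl.tip_extent is the distance from the TCP to the fingertips, in m); z points along the fingers, y is the line along which they close (so a half turn about z gives the same grasp; the last joint's range is limited). The gripper opens to 85 mm and grips with 20 to 120 N. Pads are 22 mm wide; open, the fingers measure 114 mm over their backs; the gripper's body (76 mm by 85 mm) begins 54 mm behind the grasp point. The pads swing forward as they close: fully open they stand 13 mm farther back than shut.
Start: joints at [1.059, 0.053, 1.613, -0, 1.476, -0.119], TCP at [0.239, 0.577, 0.304] pointing down, gripper open.
Joint ranges: [-3.01, 3.01], [-1.01, 2.22], [0.06, 2.58], [-1.02, 4.17], [0.09, 2.62], [-3.14, 3.14]. Speed limits (rad/s): [2.57, 2.57, 3.14, 3.14, 3.14, 3.14].

INTERFACE

Orientations are given as a rotation vector (axis times angle).
In Python, from station import ctrl gives the robot as it stands.
- The arm moves only by the tool apply_moves, never from a script. Its argument "rows" is one flat list of numbers, 6 for each row, row after row: the shift along the tool's x, y, z normalised to -1 to 1, where 1 is 0.6 m, then the turn, a rotation vector about the tool's x, y, z normalised to -1 to 1, where 1 is 90 degrees. A call has 1 to 20 rows; each row is the pose to reach, as a shift and turn from the pose commanded when the call began, along the tool's axes at that moment; what a row does not reach only later rows make up. A row lasts 1/10 s, in which the tool goes at most 50 mm and 8.59 degrees, less where a joint would pass 70% of its speed; a pose out of reach is approached as far as the arm can. A call with a number of a shift or a turn outside -1 to 1 is refused whole. A call with a gripper value outside its range is refused whole. "grip" is the opening, from 0 (shut) to 1 (fully open), set as the call begins (left out, the last holds). The fingers move at their own pace and stop on an object; "grip_force" is the grip in N (left out, the last holds). Time passes only in rows, so rows that repeat a pose let the fingers close. It gives the time, the measured TCP pose, the force, the opening and the grip force at its end, in the units of the state.
- ctrl.get_obs(): the state, without advancing time (a new reading comes with each control period).
- ctrl.get_image(name): name is "side" or "top" or "wrist"; returns (picture, depth): 420x560x3 uint8, blue, green, red; 420x560 float32, m along the optical axis (not along the pixel's ray), 0 where there is no reading.
- ctrl.camera_model(name): a dict with "mtx" (3x3 intrinsics, pixels), "R" (3x3) and "t" (3): a world point X has camera coordinates R X + t; the wrist camera has in their place "tool_from_camera" (4x4, takes a point from camera to tool coordinates, whose origin is the TCP and whose axes are the flange's). Camera axes: x right, y down, z forward; pixel columns grow to the right and rows downward; lengths in m; the calibration is good to about 2 mm. A picture is of the moment at which its call begins: read the wrist's pose just before it. camera_model takes no time and is no camera call.
- ctrl.finish_job(): hands the job in; it is judged then, once.
The state is a dict: "t": time; "q": joint angles; "dq": joint speeds; "effort": joint torques, N m; "tool_pos": TCP position; "tool_rot": TCP orientation; "contact_force": force on the tool from outside, world axes, zero at the start; "wrist_torque": the same for the moment, N m; "opening": finger opening in m; "grip_force": force on a finger pad.
Only numpy, scipy, OpenCV 4.12 (cv2) and the standard library are available. Lean on these libraries where they do the work, as an engineer would, in place of code of your own. Each camera call takes 0.05 s, during which the arm holds its last target. There are 200 camera calls.

TASK

Put the coffee scoop away in the long empty bay of the open coffee caddy, lying flat on the bottom. Then close the caddy: push its lid from behind until it is past upright, let go, and let its own weight swing it fully shut. Once it is shut, bring the carrying handle over from the back until it lies down fully on the front edge of the lid; leave the pods in the caddy and do not shift the pot, the tin or the spice jar standing round it.

Things in the scene. Friction and masses are not known exactly. Their poses are not given: they have to be found in the camera images.
- caddy: Low grey-green steel box, fixed, 165 (its x) x 200 (y) x 70 mm high, walls 4 mm. Origin: centre of underside. Front is its -x side (faces roughly the robot's right), lid hinge along the +x rim. Inner floor at z 8 mm. A 4 mm divider along y at x 14 mm, top at z 53 mm, parts the empty scoop bay in front (x -78 to 12, y -96 to 96 mm) from the narrower rear bay with three pods.
- scoop_bay (a point): Centre of the floor of the empty scoop bay, caddy frame (-33, 0, 10) mm (2 mm over the floor).
- caddy_lid (a joint): Lid angle: 0 shut, 2.0 leaning back on its stop (settles there at the start). Grey-green lid, 173 mm from hinge axis to free edge, 208 mm wide, 6 mm thick, 10 mm skirts on its underside, 0.3 kg. Hinge damped 0.1 N m s/rad, no spring or catch. Balances near upright (about 1.55); under 1.4 it swings shut by itself in a second or two, over 1.7 it falls back.
- lid_hinge (a point): Centre of the lid's hinge axis (along the caddy's y), caddy frame (86.5, 0, 72) mm.
- lid_edge (a point): Middle of the lid's free edge, 173 mm from the hinge axis, moves with the lid. When the lid leans back it stands about 230 mm above the countertop, behind (+x of) the hinge.
- caddy_handle (a joint): Angle of the carrying handle about its pivot: 0 lying back behind the caddy, 1.23 upright, 2.464 fully down on the lid's front edge. Steel wire bail, 0.16 kg, arms outside the two ends of the caddy; swings nearly freely and falls to whichever side of upright it is on. It passes over the shut lid; an open lid blocks it.
- handle_pivot (a point): Middle of the handle's pivot axis (along the caddy's y), caddy frame (25, 0, 48) mm.
- handle_grip (a point): Centre of the round wooden grip of the handle: 16 mm thick, 120 mm long along the caddy's y, 111.3 mm from the pivot axis, moves with the handle. Lying back it is at caddy frame (130, 0, 85) mm, 45 mm behind the box with free space all round; fully forward at (-80, 0, 85) mm, on the lid's front edge.
- scoop: Steel coffee scoop, 148 mm long (its y), 46 mm wide, 26 mm high, 45 g, standing on its bowl with the bowl's mouth up. Origin under its middle, on the surface it lies on, z up. The round bowl is at +y (y +28 to +74 mm), the flat handle runs to -y and slopes down to the surface at y = -74 mm.
- scoop_grip (a point): Point on the scoop's handle to grasp, 8 mm from the origin toward the bowl, 23 mm above the origin: the handle is 12 mm wide (its x) and 6 mm thick here.
- pod_0: White brew pod, 51 mm across, 43 mm high, loose in the rear bay of the caddy; origin under its centre.
- pod_1: As pod_0, the middle one of the row.
- pod_2: As pod_0.
- sugar_pot: Bystander: cream stoneware pot with a knobbed lid, 87 mm across, 116 mm high, left of the caddy; origin under its centre.
- tea_tin: Bystander: purple square tin with a wooden lid, 58 mm across, 75 mm high; origin under its centre.
- cinnamon_jar: Bystander: glass spice jar with a green label and a black cap, 40 mm across, 105 mm high; origin under its centre.
Mind the look-alikes: they are no part of the job. There is more than one size of the scoop; the one meant has the size given above. Leave any turquoise look-alike of the pod_1 alone.

How it is judged:
On the way, in this order (a step that is already met when the one before it is completed fails the run):
1. the scoop lies flat on the floor of the empty bay, let go, with the lid still open (x of scoop in the frame of caddy between -0.065 and 0 m and y of scoop in the frame of caddy between -0.03 and 0.03 m and z of scoop in the frame of caddy between 0 and 0.022 m and angle between scoop's own z axis and vertical below 0.25 rad and contact force between the fingers and scoop below 0.1 N and linear speed of scoop below 0.03 m/s and value of joint caddy_lid above 1.5 rad), for 0.2 s.
2. the lid, past upright, swings down by its own weight with the robot touching no part of the caddy (value of joint caddy_lid between 0.15 and 1.1 rad and velocity of joint caddy_lid below -0.05 rad/s and contact force between each of the arm, the fingers and caddy below 0.1 N), for 0.15 s.
3. the lid is fully shut while the handle still lies behind upright (value of joint caddy_lid below 0.03 rad and value of joint caddy_handle below 1 rad), for 0.1 s.
At the end, for the whole second after the job is handed in: Scoop flat (0.25 rad) on the floor of the empty bay (origin within 33 mm of mid-bay in x, 30 mm in y, below 22 mm in z, caddy frame), the three pods in the rear bay, lid shut (under 0.03 rad), handle fully forward (over 2.42 rad), nothing held (x of scoop in the frame of caddy between -0.065 and 0 m and y of scoop in the frame of caddy between -0.03 and 0.03 m and z of scoop in the frame of caddy between 0 and 0.022 m and angle between scoop's own z axis and vertical below 0.25 rad and value of joint caddy_lid below 0.03 rad and value of joint caddy_handle above 2.42 rad and linear speed of scoop below 0.02 m/s and contact force between the fingers and caddy below 0.1 N and x of pod_0 in the frame of caddy between 0.01 and 0.085 m and z of pod_0 in the frame of caddy between 0 and 0.03 m and x of pod_1 in the frame of caddy between 0.01 and 0.085 m and z of pod_1 in the frame of caddy between 0 and 0.03 m and x of pod_2 in the frame of caddy between 0.01 and 0.085 m and z of pod_2 in the frame of caddy between 0 and 0.03 m); the robot touches nothing.
It fails at once if the sugar pot is moved by more than 25 mm or tipped (distance of sugar_pot from where it was at the start of the episode above 0.025 m or angle between sugar_pot's own z axis and vertical above 0.35 rad).
It fails at once if the tea tin is moved by more than 25 mm or tipped (distance of tea_tin from where it was at the start of the episode above 0.025 m or angle between tea_tin's own z axis and vertical above 0.35 rad).
It fails at once if the cinnamon jar is moved by more than 25 mm or tipped (distance of cinnamon_jar from where it was at the start of the episode above 0.025 m or angle between cinnamon_jar's own z axis and vertical above 0.35 rad).
It also fails if it takes over 64 s, if anything falls off the work surface, if the arm or the gripper's body presses on something with over 40 N, if the wrist force passes 120 N, or if a joint passes its speed limit or range.

## Working session

There is one attempt and no reset: what is moved stays moved. The work goes in short steps, Python scripts to look and compute and a tool call to move; the robot and the scene stay as the last step left them, time stands still between calls to the robot, and variables do not carry over. Pictures are saved under pics/ and viewed, at most 10 in all, crops included, and the job is handed in when it is done.

Besides the shell and the picture viewer there is one more tool, called after ">>>" by a JSON object that holds its "fn" and its "kwargs", one argument or row to a line. apply_moves: Moves the arm, as the interface text tells. Its arguments: {"type":"object","properties":{"rows":{"type":"array","items":{"type":"number"}},"grip":{"type":"number"},"grip_force":{"type":"number"}},"required":["rows"]}

```bash
mkdir -p pics; cat > h.py <<'E'
import numpy as np, cv2
from scipy.spatial.transform import Rotation as R
from station import ctrl
def cloud(name):
    img,d=ctrl.get_image(name); m=ctrl.camera_model(name); K=np.array(m['mtx'])
    v,u=np.mgrid[:d.shape[0],:d.shape[1]]
    c=np.stack([(u-K[0,2])/K[0,0]*d,(v-K[1,2])/K[1,1]*d,d],-1)
    if name=='wrist':
        o=ctrl.get_obs(); T=np.array(m['tool_from_camera'])
        P=(c@T[:3,:3].T+T[:3,3])@R.from_rotvec(o['tool_rot']).as_matrix().T+o['tool_pos']
    else: P=(c-np.array(m['t']))@np.array(m['R'])
    P[d==0]=np.nan
    return img,P
E
python3 - <<'E'
from h import *
for n in ['top','side']:
    i,P=cloud(n); cv2.imwrite(f'pics/{n}0.png',i); np.save(f'{n}0.npy',P)
o=ctrl.get_obs(); print(o['tool_pos'],o['tool_rot'],ctrl.tip_extent,o['t'])
print(R.from_rotvec(o['tool_rot']).as_matrix().round(3))
E
```

```text
[0.23903732 0.57702727 0.30277541] [-6.12972025e-01 -3.08062714e+00  2.79838012e-03] 0.0726 0.1
[[-0.924  0.383 -0.001]
 [ 0.383  0.924 -0.002]
 [ 0.    -0.002 -1.   ]]
```

View pics/top0.png

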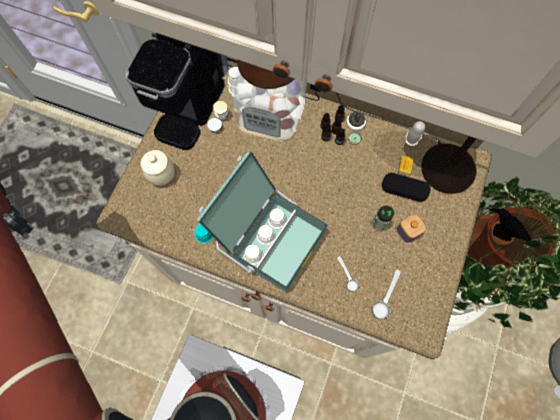

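View pics/side0.png

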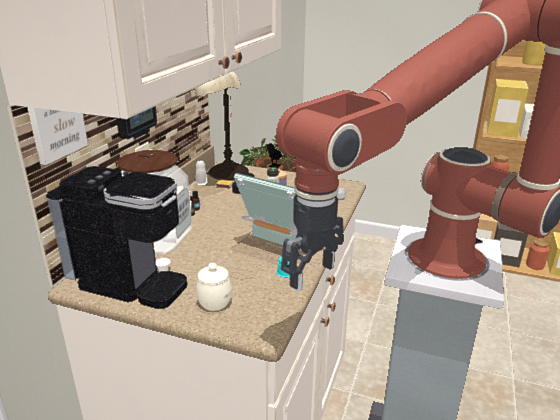

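Top view: the caddy's open box is at about (275,235), lid leaning to the upper left, white pods at (253,253), (265,233), (277,215), turquoise pod at (203,233). Scoops are at (345,275) and (388,295), pot at (157,168), jar (384,215), tin (411,228). The side view shows the lid's back with the wooden grip at about (268,226).

```bash
python3 - <<'E'
from h import *
P=np.load('top0.npy'); img=cv2.imread('pics/top0.png')
S=np.load('side0.npy'); 
def p(n,u,v): print(n,P[v,u].round(3))
for n,u,v in [('boxFR',326,232),('cnr',290,289),('table',320,320),('pot',157,160),('jar',385,212),('tin',411,228),('turq',203,233),('pod0',253,253),('pod1',265,233),('pod2',277,215),('baywall',295,250)]: p(n,u,v)
# scoops
hsv=cv2.cvtColor(img,cv2.COLOR_BGR2HSV)
roi=np.zeros(P.shape[:2],bool); roi[250:325,330:410]=1
m=roi&(hsv[...,1]<45)&(hsv[...,2]>110)
n,l,st,c=cv2.connectedComponentsWithStats(m.astype(np.uint8))
for k in range(1,n):
    if st[k,4]<40: continue
    q=P[l==k]; q=q[q[:,2]>0.003-1]; xy=q[:,:2]; mu=xy.mean(0); w=np.linalg.svd(xy-mu,full_matrices=False)[2][0]
    s=(xy-mu)@w; print('scoop',st[k],'mid',mu+w*(s.max()+s.min())/2,'len',np.ptp(s),'axis',w,'ends',mu+w*s.min(),mu+w*s.max(),'z',np.nanpercentile(q[:,2],[5,50,95]).round(3))
# heights near caddy: rim at z~0.070
z=P[...,2]
box=np.zeros_like(roi); box[150:300,190:335]=1
m=box&(abs(z-0.070)<0.005)
q=P[m]; r=cv2.minAreaRect((q[:,:2]*1000).astype(np.float32)); print('rim rect',r,cv2.boxPoints(r).round(0).tolist(),m.sum())
m=box&(abs(z-0.009)<0.004); n,l,st,c=cv2.connectedComponentsWithStats(m.astype(np.uint8))
for k in range(1,n):
    if st[k,4]>150:
        q=P[l==k];r=cv2.minAreaRect((q[:,:2]*1000).astype(np.float32));print('floor',st[k],r)
# lid
m=box&(z>0.1); q=P[m]; q=q[q[:,2]<0.28]
mu=q.mean(0); nn=np.linalg.svd(q-mu,full_matrices=False)[2][2]; print('lid mu',mu,'n',nn, 'zmax',np.percentile(q[:,2],99.5)); 
i=q[:,2]>np.percentile(q[:,2],99.5)-.01; print('top edge mean',q[i].mean(0), q[i][:,:2].min(0),q[i][:,:2].max(0))
# wood grip in side
s=cv2.imread('pics/side0.png'); h=cv2.cvtColor(s,cv2.COLOR_BGR2HSV)
m=np.zeros(S.shape[:2],bool); m[205:250,235:300]=1
m&=(h[...,0]<18)&(h[...,1]>110); print('grip',m.sum(),np.nanmedian(S[m],0), np.nanmin(S[m],0),np.nanmax(S[m],0))
cv2.imwrite('pics/crop0.png',cv2.resize(img[140:330,180:430],None,fx=3,fy=3,interpolation=cv2.INTER_CUBIC))
E
```

```text
boxFR [ 0.534 -0.082  0.004]
cnr [ 0.351 -0.045  0.   ]
table [ 0.337 -0.156 -0.243]
pot [0.53  0.41  0.098]
jar [ 0.607 -0.209  0.107]
tin [ 0.608 -0.291  0.061]
turq [0.399 0.223 0.044]
pod0 [0.394 0.076 0.054]
pod1 [0.457 0.067 0.053]
pod2 [0.516 0.056 0.051]
baywall [ 0.454 -0.021  0.008]
scoop [337 256  22  36 220] mid [ 0.44496966 -0.1718308 ] len 0.10329688422821316 axis [-0.70663979 -0.70757347] ends [ 0.48146651 -0.13528574] [ 0.40847282 -0.20837587] z [-0.002  0.005  0.019]
scoop [372 269  29  51 446] mid [ 0.43287926 -0.29178657] len 0.1465319567638588 axis [-0.99478804  0.10196445] ends [ 0.50576338 -0.2992571 ] [ 0.35999514 -0.28431605] z [-0.001  0.007  0.027]
rim rect ((449.7425537109375, 25.81365966796875), (181.77597045898438, 226.30712890625), 75.58096313476562) [[318.0, -34.0], [537.0, -90.0], [582.0, 86.0], [363.0, 142.0]] 624
floor [239 203  53  59 468] ((468.4125061035156, 71.52958679199219), (55.92664337158203, 183.5750732421875), 78.36998748779297)
floor [ 259  215   63   71 1821] ((452.99041748046875, -8.495033264160156), (85.78685760498047, 184.3501434326172), 78.44949340820312)
lid mu [0.47808684 0.1503444  0.17200498] n [-0.18335921 -0.8953601   0.40584442] zmax 0.23816836485955872
top edge mean [0.48187741 0.17414285 0.23326842] [0.37767432 0.14539701] [0.58545273 0.2034354 ]
grip 176 [0.47444455 0.15583169 0.09035234] [0.41859332 0.13977966 0.08026378] [0.53463581 0.17173602 0.097372  ]
```

View pics/crop0.png

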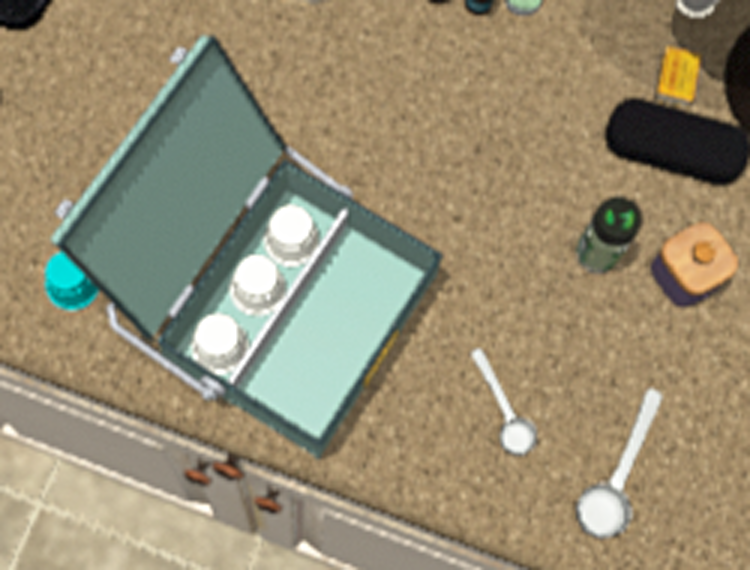

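```bash
cat >> h.py <<'E'
psi=np.deg2rad(78.4)
def rel(p,yaw=None,tilt=None):
    """normalised row to bring TCP to world p with tool y at angle yaw(deg), pointing down"""
    o=ctrl.get_obs(); A=R.from_rotvec(o['tool_rot'])
    s=A.inv().apply(np.array(p)-o['tool_pos'])/0.6
    t=np.zeros(3)
    if yaw is not None:
        y=np.deg2rad(yaw); Y=np.array([np.cos(y),np.sin(y),0]); Z=np.array([0,0,-1.]); 
        t=(A.inv()*R.from_matrix(np.stack([np.cross(Y,Z),Y,Z],1))).as_rotvec()/(np.pi/2)
    return np.r_[s,t].round(4).tolist()
def show(): 
    o=ctrl.get_obs(); print(o['t'],o['tool_pos'].round(4),o['contact_force'].round(2),o['opening'],o['q'].round(2))
E
python3 - <<'E'
from h import *
P=np.load('top0.npy'); ex=np.array([np.cos(psi),np.sin(psi)]); ey=np.array([-ex[1],ex[0]])
O=np.array([.4596,.0238]); q=P[150:300,190:335].reshape(-1,3); q=q[np.isfinite(q[:,0])]
c=np.c_[(q[:,:2]-O)@np.c_[ex,ey],q[:,2]]
m=(abs(c[:,2]-.070)<.006)
f=c[m&(abs(c[:,1])<.08)&(c[:,0]<-.05)]; print('front rim x',len(f),np.percentile(f[:,0],[5,50,95]), np.polyfit(f[:,1],f[:,0],1))
for sgn in (1,-1):
    f=c[m&(c[:,0]<-0.0)&(c[:,0]>-.07)&(sgn*c[:,1]>.07)]; print('end rim',sgn,len(f),np.percentile(f[:,1],[5,50,95]) if len(f) else '')
l=c[(c[:,2]>.12)&(c[:,2]<.26)&(c[:,0]>.08)]; print('lid y',np.percentile(l[:,1],[.5,99.5]))
print('tm',ctrl.camera_model('top')['R'].T@-np.array(ctrl.camera_model('top')['t']))
print(rel([.239,.577,.40],84),rel([.43,-.29,.40],84))
E
```

```text
front rim x 118 [-0.08661254 -0.0843353  -0.08183821] [-0.00190857 -0.08424193]
end rim 1 55 [0.10261651 0.10522108 0.10741004]
end rim -1 63 [-0.09427523 -0.09096956 -0.08893333]
lid y [-0.09792468  0.11218375]
tm [ 0.12817862 -0.10386212  1.24912676]
[0.0001, -0.0004, -0.162, -0.0012, -0.0003, -0.1834] [-0.8472, -1.2134, -0.16, -0.0012, -0.0003, -0.1834]
```

>>> {"fn": "apply_moves", "kwargs": {
  "rows": [0,0,-0.16,0,0,0,0,0,-0.16,0,0,-0.1,-0.423,-0.607,-0.16,0,0,-0.185,-0.423,-0.607,-0.16,0,0,-0.185,-0.423,-0.607,-0.16,0,0,-0.185,-0.423,-0.607,-0.16,0,0,-0.185,-0.423,-0.607,-0.16,0,0,-0.185,-0.423,-0.607,-0.16,0,0,-0.185,-0.423,-0.607,-0.16,0,0,-0.185,-0.423,-0.607,-0.16,0,0,-0.185,-0.423,-0.607,-0.16,0,0,-0.185,-0.423,-0.607,-0.16,0,0,-0.185],
  "grip": 1
}}

```text
t: 1.3
tool_pos: [0.3351, 0.1397, 0.3995]
tool_rot: [0.176, 3.136, -0.002]
contact_force: [-0.3, 0.9, 0.3]
opening: 0.0856
grip_force: 0.0
```

```bash
cat >> h.py <<'E'
O=np.array([.4521,.0223]); ex=np.array([np.cos(psi),np.sin(psi)]); ey=np.array([-ex[1],ex[0]])
def cad(x,y,z): return np.r_[O+x*ex+y*ey,z]
E
python3 - <<'E'
from h import *
print(rel([.43,-.29,.30],84.2))
E
```

```text
[-0.2371, -0.6938, 0.1669, -0.0008, 0.0005, -0.0069]
```

>>> {"fn": "apply_moves", "kwargs": {
  "rows": [-0.237,-0.694,0,0,0,-0.007,-0.237,-0.694,0,0,0,-0.007,-0.237,-0.694,0,0,0,-0.007,-0.237,-0.694,0,0,0,-0.007,-0.237,-0.694,0.05,0,0,-0.007,-0.237,-0.694,0.1,0,0,-0.007,-0.237,-0.694,0.167,0,0,-0.007,-0.237,-0.694,0.167,0,0,-0.007,-0.237,-0.694,0.167,0,0,-0.007,-0.237,-0.694,0.167,0,0,-0.007,-0.237,-0.694,0.167,0,0,-0.007,-0.237,-0.694,0.167,0,0,-0.007]
}}

```text
t: 2.5
tool_pos: [0.4338, -0.2839, 0.3002]
tool_rot: [0.142, 3.138, 0.001]
contact_force: [-0.1, -0.4, 0.8]
opening: 0.0856
grip_force: 0.0
```

```bash
python3 - <<'E'
from h import *
show(); i,P=cloud('wrist'); cv2.imwrite('pics/w1.png',i); np.save('w1.npy',P)
E
```

```text
2.5 [ 0.4338 -0.2839  0.3002] [-0.12 -0.44  0.83] 0.08561692570044986 [-0.72 -0.2   1.86  0.    1.48 -2.2 ]
```

View pics/w1.png

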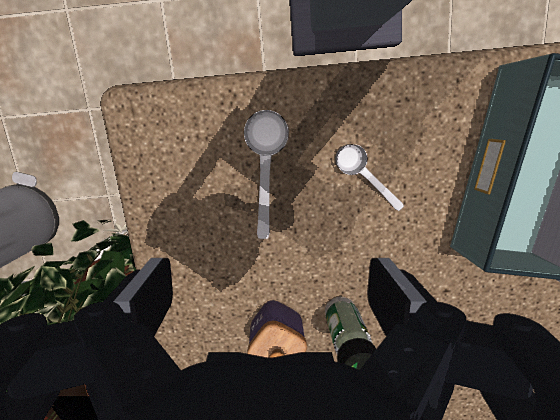

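The wrist view shows the large scoop: bowl centre at about (266,132), handle end at about (263,237); the small scoop is at (350,160).

```bash
python3 - <<'E'
from h import *
img=cv2.imread('pics/w1.png');P=np.load('w1.npy'); h=cv2.cvtColor(img,cv2.COLOR_BGR2HSV)
o=ctrl.get_obs();m=ctrl.camera_model('wrist');K=np.array(m['mtx']);T=np.array(m['tool_from_camera']);A=R.from_rotvec(o['tool_rot'])
def ray(u,v,z):
    d=A.apply(T[:3,:3]@np.linalg.solve(K,[u,v,1])); c=A.apply(T[:3,3])+o['tool_pos']; return c+d*(z-c[2])/d[2]
M=np.zeros(img.shape[:2],np.uint8); M[100:250,235:300]=255
M&=((h[...,1]<40)&(h[...,2]>75)).astype(np.uint8)*255
M=cv2.morphologyEx(M,cv2.MORPH_CLOSE,np.ones((3,3)))
n,l,st,c=cv2.connectedComponentsWithStats(M); k=1+st[1:,4].argmax(); print(st[k])
for v in range(st[k][1],st[k][1]+st[k][3],12):
    u=np.where(l[v]==k)[0]; print(v,u.min(),u.max())
bt=st[k][1]; hb=st[k][1]+st[k][3]-1
uu=np.where(l[hb-3]==k)[0].mean()
b=ray(266,132,.026); e=ray(uu,hb+.5,.003); t=ray(266,bt,.026)
print('bowl',b,'end',e,'top',t)
y=(t-e)[:2]; L=np.linalg.norm(y); y/=L; mid=(t+e)[:2]/2; g=mid+.008*y; yaw=np.degrees(np.arctan2(y[1],y[0]))-90
print(L,mid,g,yaw); print(rel([*g,.14],yaw),rel([*g,.023+.054],yaw))
E
```

```text
[ 244  110   45  129 2477]
110 261 270
122 246 285
134 244 287
146 250 283
158 260 270
170 260 269
182 260 269
194 259 268
206 259 269
218 258 268
230 257 268
bowl [ 0.38170324 -0.28298938  0.026     ] end [ 0.50543183 -0.29897582  0.003     ] top [ 0.3602058  -0.28097925  0.026     ]
0.1463368569286724 [ 0.43281882 -0.28997753] [ 0.42487954 -0.28899369] 82.93585864686332
[0.0146, -0.0099, 0.2682, -0.0003, 0.0009, 0.0215] [0.0147, -0.0098, 0.3732, -0.0003, 0.0009, 0.0215]
```

>>> {"fn": "apply_moves", "kwargs": {
  "rows": [0.0147,-0.0098,0.1,0,0,0.0215,0.0147,-0.0098,0.2,0,0,0.0215,0.0147,-0.0098,0.26,0,0,0.0215,0.0147,-0.0098,0.26,0,0,0.0215,0.0147,-0.0098,0.26,0,0,0.0215],
  "grip": 0.7
}}

```text
t: 3.05
tool_pos: [0.424, -0.2888, 0.1439]
tool_rot: [-0.194, -3.135, -0.001]
contact_force: [0.4, 0.4, 0.8]
opening: 0.0595
grip_force: 0.0
```

```bash
python3 - <<'E'
from h import *
show(); print(rel([.4249,-.2890,.078],82.9))
E
```

```text
3.05 [ 0.424  -0.2888  0.1439] [0.44 0.4  0.84] 0.059524546119653035 [-0.74 -0.06  2.    0.    1.2  -2.19]
[-0.0016, -0.0002, 0.1099, 0.0005, -0.0006, 0.0002]
```

>>> {"fn": "apply_moves", "kwargs": {
  "rows": [-0.0016,0,0.06,0,0,0,-0.0016,0,0.11,0,0,0,-0.0016,0,0.11,0,0,0,-0.0016,0,0.11,0,0,0]
}}

```text
t: 3.45
tool_pos: [0.4266, -0.2912, 0.0809]
tool_rot: [0.195, 3.132, -0.004]
contact_force: [0.1, 0.1, -0.2]
opening: 0.0596
grip_force: 0.0
```

>>> {"fn": "apply_moves", "kwargs": {
  "rows": [0,0,0,0,0,0,0,0,0,0,0,0,0,0,0,0,0,0,0,0,0,0,0,0,0,0,0,0,0,0,0,0,0,0,0,0,0,0,0,0,0,0],
  "grip": 0,
  "grip_force": 30
}}

```text
t: 4.15
tool_pos: [0.4256, -0.2907, 0.079]
tool_rot: [0.196, 3.134, -0.001]
contact_force: [-0.9, 1.3, 6.0]
opening: 0.0095
grip_force: 29.3
```

>>> {"fn": "apply_moves", "kwargs": {
  "rows": [0,0,-0.05,0,0,0,0,0,-0.13,0,0,0,0,0,-0.21,0,0,0,0,0,-0.25,0,0,0,0,0,-0.25,0,0,0]
}}

```text
t: 4.65
tool_pos: [0.4266, -0.2917, 0.2331]
tool_rot: [0.196, 3.128, -0.01]
contact_force: [-0.0, -0.4, -0.1]
opening: 0.0098
grip_force: 29.3
```

```bash
python3 - <<'E'
from h import *
show(); print(rel(cad(-.033,-.008,.23),78.4)); i,P=cloud('side'); cv2.imwrite('pics/s2.png',i)
i,P=cloud('wrist'); cv2.imwrite('pics/w2.png',i); np.save('w2.npy',P)
E
```

```text
4.65 [ 0.4266 -0.2917  0.2331] [-0.05 -0.36 -0.06] 0.00975868382060849 [-0.74 -0.16  1.94 -0.    1.35 -2.19]
[0.014, 0.4687, 0.0024, -0.0034, 0.0051, 0.0493]
```

View pics/w2.png

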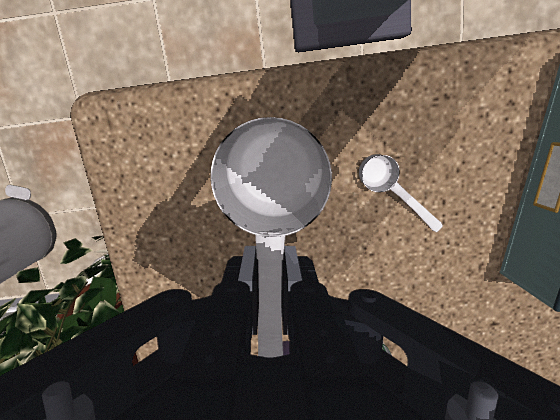

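Scoop is held by its handle between the pads, bowl centre (270,175), level.

>>> {"fn": "apply_moves", "kwargs": {
  "rows": [0.035,0.464,0,0,0,0.05,0.035,0.464,0,0,0,0.05,0.035,0.464,0,0,0,0.05,0.035,0.464,0,0,0,0.05,0.035,0.464,0,0,0,0.05,0.035,0.464,0,0,0,0.05,0.035,0.464,0,0,0,0.05,0.035,0.464,0,0,0,0.05,0.035,0.464,0,0,0,0.05]
}}

```text
t: 5.65
tool_pos: [0.4382, -0.0119, 0.2263]
tool_rot: [-0.32, -3.123, 0.0]
contact_force: [0.6, -0.2, 0.3]
opening: 0.0094
grip_force: 29.4
```

```bash
python3 - <<'E'
from h import *
show(); i,P=cloud('wrist'); cv2.imwrite('pics/w3.png',i)
print(rel(cad(-.033,.008,.089),78.4))
o=ctrl.get_obs(); Q=P[np.isfinite(P[...,0])]
c=np.c_[(Q[:,:2]-O)@np.c_[ex,ey],Q[:,2]]
r=c[abs(c[:,2]-.070)<.006]
f=r[(abs(r[:,1])<.08)&(r[:,0]<-.06)&(r[:,0]>-.11)]; print('front',len(f),np.percentile(f[:,0],[5,50,95]) if len(f) else '')
for s in (1,-1):
    f=r[(r[:,0]<.0)&(r[:,0]>-.07)&(s*r[:,1]>.075)&(s*r[:,1]<.12)]; print(s,len(f),np.percentile(f[:,1],[5,50,95]) if len(f) else '')
E
```

```text
5.65 [ 0.4382 -0.0119  0.2263] [ 0.57 -0.22  0.27] 0.009376878055721086 [-0.2  -0.36  2.11 -0.    1.39 -1.56]
[0.0021, 0.0059, 0.2295, -0.0002, -0.0012, -0.0017]
front 1576 [-0.08227452 -0.07940841 -0.07738303]
1 1065 [0.09593062 0.09805417 0.10070026]
-1 126 [-0.10036394 -0.09715342 -0.0955909 ]
```

View pics/w3.png

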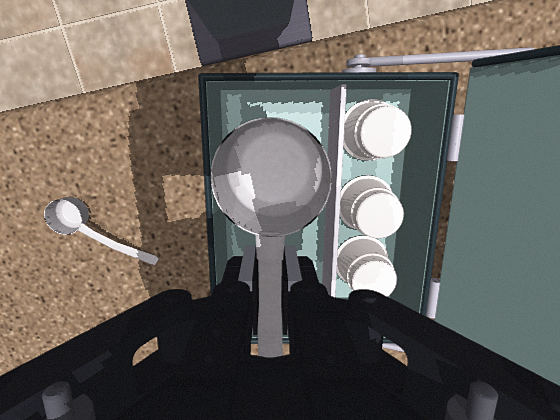

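Frame confirmed by the wrist view: rim and divider are where expected, scoop is centred over the front bay. Descending.

>>> {"fn": "apply_moves", "kwargs": {
  "rows": [0.002,0.006,0.06,0,0,0,0.002,0.006,0.12,0,0,0,0.002,0.006,0.17,0,0,0,0.002,0.006,0.2,0,0,0,0.002,0.006,0.22,0,0,0,0.002,0.006,0.229,0,0,0,0.002,0.006,0.229,0,0,0,0.002,0.006,0.229,0,0,0]
}}

```text
t: 6.5
tool_pos: [0.4392, -0.0079, 0.0913]
tool_rot: [0.32, 3.123, -0.0]
contact_force: [0.1, 0.6, -0.5]
opening: 0.0095
grip_force: 29.4
```

>>> {"fn": "apply_moves", "kwargs": {
  "rows": [0,0,0,0,0,0,0,0,0,0,0,0,0,0,0,0,0,0,0,0,0,0,0,0,0,0,0,0,0,0,0,0,0,0,0,0],
  "grip": 0.32
}}

```text
t: 7.1
tool_pos: [0.4394, -0.0065, 0.0918]
tool_rot: [0.319, 3.123, 0.004]
contact_force: [0.2, 6.0, 1.5]
opening: 0.0275
grip_force: 0.0
```

>>> {"fn": "apply_moves", "kwargs": {
  "rows": [0,0,-0.04,0,0,0,0,0,-0.1,0,0,0,0,0,-0.18,0,0,0,0,0,-0.26,0,0,0,0,0,-0.34,0,0,0,0,0,-0.42,0,0,0,0,0,-0.5,0,0,0,0,0,-0.55,0,0,0,0,0,-0.55,0,0,0,0,0,-0.55,0,0,0]
}}

```text
t: 8.1
tool_pos: [0.4383, -0.0075, 0.4216]
tool_rot: [0.318, 3.123, -0.0]
contact_force: [0.0, -0.5, -0.1]
opening: 0.0275
grip_force: 0.0
```

```bash
python3 - <<'E'
from h import *
show(); i,P=cloud('wrist'); j,_=cloud('top'); cv2.imwrite('pics/w4.png',np.hstack([i[:, :380],cv2.resize(j[130:340,180:390],(420,420))]))
print(rel(cad(.17,.0,.42),78.4),rel(cad(.23,.0,.42),78.4),rel(cad(.215,0,.27),78.4))
E
```

```text
8.1 [ 0.4383 -0.0075  0.4216] [ 0.03 -0.52 -0.14] 0.027505066464678412 [-0.19 -0.45  1.86 -0.    1.73 -1.55]
[-0.0129, 0.3366, -0.0019, -0.0001, -0.0013, -0.0006] [-0.0128, 0.4366, -0.0019, -0.0001, -0.0013, -0.0006] [-0.0133, 0.4116, 0.2481, -0.0001, -0.0013, -0.0006]
```

View pics/w4.png

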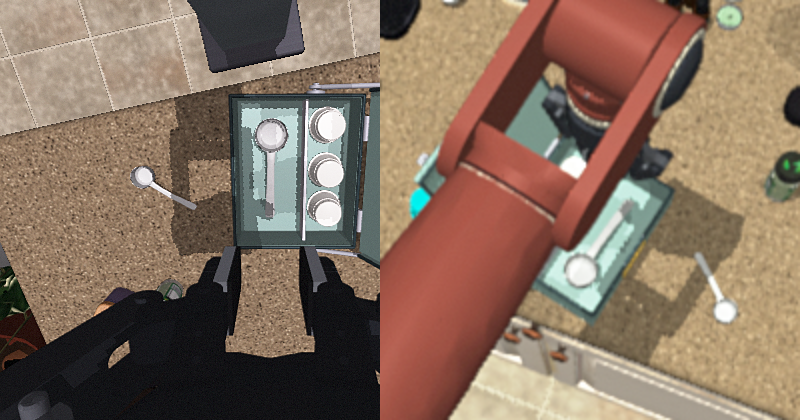

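Scoop lies flat in the front bay (bowl (270,135), handle to (270,215) in the left image), pods in place. Now to go behind the lid with closed fingers.

>>> {"fn": "apply_moves", "kwargs": {
  "rows": [-0.013,0.08,0,0,0,0,-0.013,0.16,0,0,0,0,-0.013,0.24,0,0,0,0,-0.013,0.32,0,0,0,0,-0.013,0.4,0,0,0,0,-0.013,0.45,0,0,0,0,-0.013,0.45,0,0,0,0,-0.013,0.45,0.08,0,0,0,-0.013,0.45,0.15,0,0,0,-0.013,0.45,0.22,0,0,0,-0.013,0.45,0.222,0,0,0,-0.013,0.45,0.222,0,0,0],
  "grip": 0
}}

```text
t: 9.4
tool_pos: [0.4999, 0.2545, 0.286]
tool_rot: [-0.32, -3.122, 0.002]
contact_force: [0.6, -0.1, 0.3]
opening: -0.0001
grip_force: 0.0
```

```bash
cat >> h.py <<'E'
def cpos():
    p=ctrl.get_obs()['tool_pos']; d=p[:2]-O; print('cad',d@ex,d@ey,p[2])
E
python3 - <<'E'
from h import *
show(); cpos(); i,P=cloud('side'); cv2.imwrite('pics/s5.png',i); print(rel(cad(.075,0,.285),78.4))
E
```

```text
9.4 [0.4999 0.2545 0.286 ] [ 0.58 -0.12  0.32] -0.00010981864378444589 [ 0.34 -0.09  1.78 -0.    1.45 -1.03]
cad 0.23707205829611416 -0.0001625477558078263 0.2859951180083283
[0.0014, -0.2713, 0.0057, 0.0004, 0.0008, -0.001]
```

View pics/s5.png

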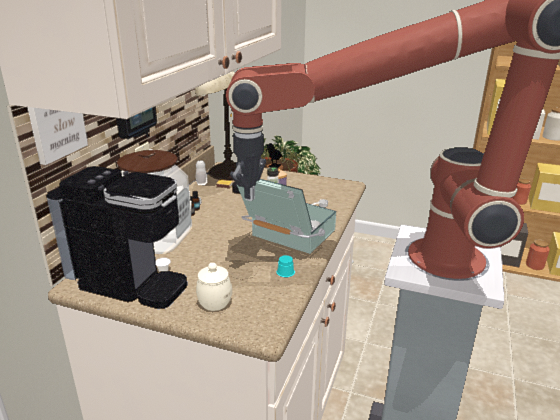

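The side view shows the lid open at (280,205) and the gripper at about (250,185); I'll check their relative position numerically before pushing.

```bash
python3 - <<'E'
from h import *
m=ctrl.camera_model('side');K,Rm,t=[np.array(m[k]) for k in('mtx','R','t')]
def pr(p): c=Rm@np.array(p)+t; return (K@c/c[2])[:2].round(0),c[2]
o=ctrl.get_obs()
print('cam',-Rm.T@t,'tcp',pr(o['tool_pos']),'tip',pr(o['tool_pos']-[0,0,.0726]),'lid',pr(cad(.158,0,.229)),pr(cad(.158,.104,.229)),pr(cad(.158,-.104,.229)))
i,P=cloud('side'); 
for u,v in [(250,150),(248,175),(250,185),(280,200),(265,200),(270,190),(295,205)]: print(u,v,P[v,u].round(3))
E
```

```text
cam [0.04394176 1.31126741 0.76606924] tcp (array([248., 173.]), np.float64(1.24112514598146)) tip (array([248., 199.]), np.float64(1.2734545377392728)) lid (array([266., 184.]), np.float64(1.3280856851532694)) (array([300., 192.]), np.float64(1.2795691300736183)) (array([234., 175.]), np.float64(1.3766022402329208))
250 150 [0.482 0.282 0.359]
248 175 [0.494 0.269 0.289]
250 185 [0.493 0.261 0.258]
280 200 [0.443 0.177 0.188]
265 200 [0.494 0.157 0.17 ]
270 190 [0.47  0.179 0.213]
295 205 [0.4   0.179 0.181]
```

>>> {"fn": "apply_moves", "kwargs": {
  "rows": [0.001,-0.03,0,0,0,0,0.001,-0.06,0,0,0,0,0.001,-0.09,0,0,0,0,0.001,-0.11,0,0,0,0,0.001,-0.13,0,0,0,0,0.001,-0.15,0,0,0,0,0.001,-0.17,0,0,0,0,0.001,-0.185,0,0,0,0,0.001,-0.2,0,0,0,0,0.001,-0.215,0,0,0,0,0.001,-0.23,0,0,0,0]
}}

```text
t: 10.6
tool_pos: [0.4718, 0.1196, 0.2868]
tool_rot: [-0.319, -3.125, 0.0]
contact_force: [0.2, 0.4, 0.1]
opening: -0.0001
grip_force: 0.2
```

```bash
cat >> h.py <<'E'
def lidang(name='side'):
    i,P=cloud(name); Q=P[np.isfinite(P[...,0])]; c=np.c_[(Q[:,:2]-O)@np.c_[ex,ey],Q[:,2]]
    m=(abs(c[:,1])<.1)&(abs(c[:,1])>.06)&(c[:,2]>.09)&(c[:,2]<.25)&(c[:,0]>-.1)&(c[:,0]<.2); s=c[m]
    th=np.arctan2(s[:,2]-.072,86.5e-3-s[:,0]); print('lid pts',len(s),'angle pct',np.percentile(th,[10,50,90]) if len(s) else ''); return i
E
python3 - <<'E'
from h import *
show(); cpos(); lidang()
E
```

```text
10.6 [0.4718 0.1196 0.2868] [0.18 0.42 0.11] -0.00014953717437043794 [ 0.1  -0.28  1.94 -0.    1.47 -1.27]
cad 0.09928013824489557 0.0002601551107648094 0.2868330820395273
lid pts 1317 angle pct [1.54291019 1.59029475 1.72012941]
```

>>> {"fn": "apply_moves", "kwargs": {
  "rows": [0,-0.015,0,0,0,0,0,-0.03,0,0,0,0,0,-0.045,0,0,0,0,0,-0.06,0,0,0,0,0,-0.06,0,0,0,0]
}}

```text
t: 11.15
tool_pos: [0.4646, 0.0841, 0.2871]
tool_rot: [0.321, 3.125, -0.0]
contact_force: [-0.6, 0.7, -0.1]
opening: -0.0003
grip_force: 0.0
```

```bash
python3 - <<'E'
from h import *
show(); cpos(); lidang(); lidang()
E
```

```text
11.15 [0.4646 0.0841 0.2871] [-0.6   0.75 -0.11] -0.00026206442832308924 [ 0.02 -0.32  1.98 -0.    1.48 -1.34]
cad 0.06301148899568959 0.00015061904521962666 0.2871190334088389
lid pts 1382 angle pct [1.25208002 1.30072825 1.44236897]
lid pts 1371 angle pct [1.21022475 1.26160625 1.40650919]
```

Lid is past upright and falling on its own; retreat backwards.

>>> {"fn": "apply_moves", "kwargs": {
  "rows": [0,0.04,0,0,0,0,0,0.1,0,0,0,0,0,0.17,0,0,0,0,0,0.2,0,0,0,0,0,0.2,0,0,0,0,0,0.2,0,0,0,0,0,0.2,0,0,0,0,0,0.2,0,0,0,0,0,0.2,0,0,0,0,0,0.2,0,0,0,0,0,0.2,0,0,0,0,0,0.2,0,0,0,0,0,0.2,0,0,0,0,0,0.2,0,0,0,0,0,0.2,0,0,0,0,0,0.2,0,0,0,0,0,0.2,0,0,0,0,0,0.2,0,0,0,0,0,0.2,0,0,0,0,0,0.2,0,0,0,0],
  "grip": 0.6
}}

```text
t: 13.25
tool_pos: [0.489, 0.2026, 0.2871]
tool_rot: [-0.319, -3.125, -0.0]
contact_force: [-1.2, 1.0, 0.0]
opening: 0.051
grip_force: 0.0
```

```bash
python3 - <<'E'
from h import *
show(); cpos(); i=lidang(); j,P=cloud('top'); cv2.imwrite('pics/s6.png',np.hstack([i[100:320,180:400],j[100:320,150:370]]))
# grip location from side view
i,S=cloud('side'); h=cv2.cvtColor(i,cv2.COLOR_BGR2HSV)
c=np.dstack([(S[...,:2]-O)@np.c_[ex,ey],S[...,2]])
m=(h[...,0]<18)&(h[...,1]>110)&(c[...,2]>.06)&(c[...,2]<.12)&(c[...,0]>.09)&(c[...,0]<.17)
q=c[m]; print('grip',len(q),q.min(0),q.max(0),np.median(q,0))
print(rel(cad(.130,0,.24),78.4),rel(cad(.130,0,.139),78.4))
E
```

```text
13.25 [0.489  0.2026 0.2871] [-1.21  1.    0.01] 0.0509735515474215 [ 0.25 -0.17  1.85  0.    1.46 -1.12]
cad 0.18401138197986625 7.384557760442585e-05 0.28709298969545954
lid pts 9 angle pct [2.18643443 2.75200241 2.79350335]
grip 178 [ 0.12549741 -0.05800733  0.07982384] [0.14523495 0.0630458  0.09665914] [0.13552932 0.00431303 0.0905667 ]
[-0.0002, -0.09, 0.0785, -0.0, -0.0, -0.0007] [-0.0002, -0.09, 0.2468, -0.0, -0.0, -0.0007]
```

View pics/s6.png

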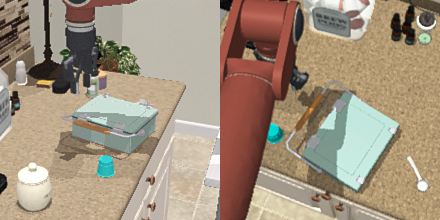

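Both views show the lid fully shut and the handle's wooden grip lying behind it. Grasping the grip.

>>> {"fn": "apply_moves", "kwargs": {
  "rows": [0,-0.04,0.03,0,0,0,0,-0.085,0.08,0,0,0,0,-0.086,0.14,0,0,0,0,-0.086,0.19,0,0,0,0,-0.086,0.22,0,0,0,0,-0.086,0.24,0,0,0,0,-0.086,0.24,0,0,0,0,-0.086,0.24,0,0,0],
  "grip": 0.42
}}

```text
t: 14.2
tool_pos: [0.4792, 0.1522, 0.1439]
tool_rot: [0.319, 3.124, 0.001]
contact_force: [0.0, 0.7, 0.7]
opening: 0.0359
grip_force: 0.0
```

```bash
python3 - <<'E'
from h import *
show(); cpos()
E
```

```text
14.2 [0.4792 0.1522 0.1439] [0.03 0.67 0.74] 0.035925539859535394 [ 0.16 -0.08  2.03  0.    1.2  -1.21]
cad 0.1326831846966285 -0.00039417692080480544 0.1439398537957056
```

>>> {"fn": "apply_moves", "kwargs": {
  "rows": [0,0,0,0,0,0,0,0,0,0,0,0,0,0,0,0,0,0,0,0,0,0,0,0,0,0,0,0,0,0],
  "grip": 0,
  "grip_force": 25
}}

```text
t: 14.7
tool_pos: [0.4794, 0.1512, 0.1449]
tool_rot: [0.318, 3.123, -0.004]
contact_force: [-2.0, -4.1, 4.0]
opening: 0.0152
grip_force: 24.5
```

```bash
python3 - <<'E'
from h import *
show(); cpos()
o=ctrl.get_obs();p=o['tool_pos']; d=p[:2]-O; x0,z0=d@ex,p[2]
a0=np.arctan2(37,105)
for a in np.arange(0.12,1.75,.12):
    t=a0+a; gx=.025+.1113*np.cos(t); gz=.048+.1113*np.sin(t)
    print(round(a,2),[round((gx-.130)/.6,3),round(-(gz-.085)/.6,3)])
E
```

```text
14.7 [0.4794 0.1512 0.1449] [-2.03 -4.13  4.02] 0.015220031635969845 [ 0.16 -0.09  2.03 -0.    1.2  -1.21]
cad 0.13179334165012074 -0.0008450697413913961 0.14486494670672573
0.12 [np.float64(-0.009), np.float64(-0.02)]
0.24 [np.float64(-0.02), np.float64(-0.04)]
0.36 [np.float64(-0.033), np.float64(-0.058)]
0.48 [np.float64(-0.048), np.float64(-0.074)]
0.6 [np.float64(-0.065), np.float64(-0.088)]
0.72 [np.float64(-0.084), np.float64(-0.1)]
0.84 [np.float64(-0.104), np.float64(-0.11)]
0.96 [np.float64(-0.125), np.float64(-0.117)]
1.08 [np.float64(-0.147), np.float64(-0.122)]
1.2 [np.float64(-0.169), np.float64(-0.124)]
1.32 [np.float64(-0.191), np.float64(-0.123)]
1.44 [np.float64(-0.213), np.float64(-0.12)]
1.56 [np.float64(-0.235), np.float64(-0.114)]
1.68 [np.float64(-0.255), np.float64(-0.106)]
```

>>> {"fn": "apply_moves", "kwargs": {
  "rows": [0,-0.009,-0.02,0,0,0,0,-0.02,-0.04,0,0,0,0,-0.033,-0.058,0,0,0,0,-0.048,-0.074,0,0,0,0,-0.065,-0.088,0,0,0,0,-0.084,-0.1,0,0,0,0,-0.104,-0.11,0,0,0,0,-0.125,-0.117,0,0,0,0,-0.147,-0.122,0,0,0,0,-0.169,-0.124,0,0,0,0,-0.191,-0.123,0,0,0,0,-0.213,-0.12,0,0,0,0,-0.235,-0.114,0,0,0,0,-0.255,-0.106,0,0,0,0,-0.255,-0.106,0,0,0]
}}

```text
t: 16.2
tool_pos: [0.448, -0.0001, 0.2069]
tool_rot: [0.322, 3.123, -0.004]
contact_force: [5.4, -1.0, 3.2]
opening: 0.0149
grip_force: 30.0
```

```bash
python3 - <<'E'
from h import *
show(); cpos(); print(ctrl.get_obs()['grip_force'])
E
```

```text
16.2 [ 4.480e-01 -1.000e-04  2.069e-01] [ 5.36 -0.95  3.21] 0.014936806608333702 [-0.17 -0.31  2.11 -0.    1.34 -1.53]
cad -0.0227517251757611 -0.0005030025390009379 0.2068592476959963
30.024030692875385
```

Still held, well past upright. Release, then lift.

>>> {"fn": "apply_moves", "kwargs": {
  "rows": [0,0,0,0,0,0,0,0,0,0,0,0,0,0,0,0,0,0,0,0,0,0,0,0],
  "grip": 0.5
}}

```text
t: 16.6
tool_pos: [0.4468, 0.0022, 0.2057]
tool_rot: [-0.318, -3.123, 0.001]
contact_force: [-0.3, -0.0, -0.3]
opening: 0.0429
grip_force: 0.3
```

>>> {"fn": "apply_moves", "kwargs": {
  "rows": [0,0,-0.04,0,0,0,0,0,-0.1,0,0,0,0,0,-0.18,0,0,0,0,0,-0.25,0,0,0,0,0,-0.3,0,0,0,0,0,-0.3,0,0,0,0,0,-0.3,0,0,0,0,0,-0.3,0,0,0,0,0,-0.3,0,0,0,0,0,-0.3,0,0,0,0,0,-0.3,0,0,0,0,0,-0.3,0,0,0]
}}

```text
t: 17.8
tool_pos: [0.4476, 0.0022, 0.3863]
tool_rot: [-0.319, -3.125, -0.0]
contact_force: [0.0, -0.4, 0.6]
opening: 0.043
grip_force: 0.0
```

```bash
python3 - <<'E'
from h import *
show(); cpos(); i,S=cloud('wrist'); j,_=cloud('side'); cv2.imwrite('pics/w7.png',np.hstack([i[:,100:460],cv2.resize(j[100:310,180:390],(420,420))]))
h=cv2.cvtColor(i,cv2.COLOR_BGR2HSV)
c=np.dstack([(S[...,:2]-O)@np.c_[ex,ey],S[...,2]])
m=(h[...,0]<18)&(h[...,1]>110)&(c[...,2]>.05)&(c[...,2]<.2)&(abs(c[...,0])<.17)&(abs(c[...,1])<.08)
q=c[m]; print('grip',len(q),np.percentile(q,[2,50,98],axis=0) if len(q) else '')
f=c[(abs(c[...,0])<.07)&(abs(c[...,1])<.09)&(c[...,2]<.15)]; print('lid z',np.percentile(f[:,2],[5,50,95]),np.polyfit(f[:,0],f[:,2],1))
E
```

```text
17.8 [0.4476 0.0022 0.3863] [ 0.02 -0.4   0.59] 0.042986143522759555 [-0.16 -0.42  1.89 -0.    1.67 -1.53]
cad -0.020596065526333047 0.00037378934106519385 0.38629320305373427
grip 1407 [[-0.0855117  -0.05518006  0.08609691]
 [-0.07733666  0.00427686  0.09187866]
 [-0.07081822  0.05744119  0.0942249 ]]
lid z [0.07692157 0.08018404 0.0817144 ] [0.00671112 0.07981132]
```

View pics/w7.png

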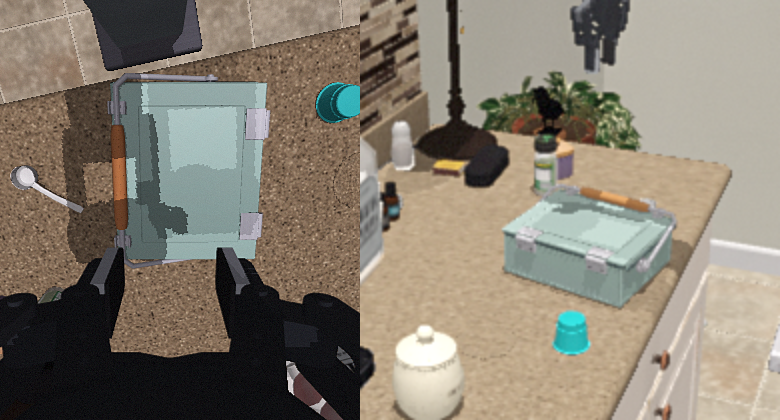

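The grip lies at caddy (-78, 0, ~85) mm on the lid's front edge, the lid is flat shut, and the robot is clear of everything.

```bash
python3 -c "
from station import ctrl
print(ctrl.finish_job())"
```

```text
the job is handed in; nothing more can be done
None
```

I handed the job in at about 18 s of the 64 s allowed, with no verdict returned. The last images show the lid shut and the handle down on its front edge. The scoop was flat in the front bay with the pods in place when last seen before the lid closed. I saw nothing knocked over, but did not re-measure the pot, tin and jar.

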